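# Charge the ball dispenser and hold its spring gate open at the mark

## Robot

A 6-joint arm with a two-finger parallel gripper is mounted at the origin on the work surface; the furniture and walls round the work are solid. World frame = base frame: x ahead of the robot, y to its left, z up, the work surface at z = 0. Lengths are in m, angles in degrees, forces in N, time in s.
With the tool pointing down it reaches from about 0.35 to 0.725 m from the base axis. Payload 6 kg.
Tool frame: the origin (TCP) lies between the finger pads; the fingertips stand 22 mm ahead of it and the grasp point (between the pads) lies 3 mm ahead of it (arm.tips_ahead is the distance from the TCP to the fingertips, in m); z points along the fingers, y is the direction in which the jaws open and shut (so a half turn about z gives the same grasp; the last joint's range is limited). The gripper opens to 85 mm and grips with 20 to 120 N. Pads are 22 mm wide; open, the fingers measure 114 mm over their backs; the gripper's body (76 mm by 85 mm) begins 54 mm behind the grasp point. The pads swing forward as they close: fully open they stand 13 mm farther back than shut.
Start: joints at [91.026, 2.303, 4.859, 0, -92.561, -19.12], TCP at [0.186, 0.57, 0.253] pointing down, gripper open.
Joint ranges: [-146.85, 146.85], [-73.84, 115.35], [-62.03, 85.46], [-188.31, 113.3], [-161.28, -10.13], [-171.36, 171.36]. Speed limits (degrees/s): [147.25, 147.25, 172.46, 180, 180, 180].

## Interface

Orientations are given as [roll, pitch, yaw] about the fixed x, y, z axes, in that order (R = Rz(yaw) Ry(pitch) Rx(roll)).
In Python, from plant import arm gives the robot as it stands. Calls block until the motion is done:
- arm.move_pose(position, orientation): joint-space move of the TCP to a pose.
- arm.move_straight(position, ori=None, max_speed=0.15): straight line of the TCP; ori=None keeps the orientation; max_speed is the mean speed in m/s.
- arm.goto_joints(angles): joint-space move.
- arm.move_gripper(opening, effort=None): finger opening in m; effort is the grip in N (None keeps the last); returns when the fingers have stopped.
- arm.pause(seconds).
- arm.solve_ik(position, orientation): joint angles nearest the present ones, or None.
- arm.state(): the state.
- arm.snapshot(name): name is "scene" or "top" or "wrist"; returns a dict with "color" (400x640x3 uint8, red, green, blue), "fov_y" (degrees; the focal length in pixels is half the picture's height over the tangent of half this angle, whatever the lens; pixels are square), "cx", "cy" (the principal point, pixels), "rvec" (rotation vector, rad) and "tvec" (3), from world to camera coordinates, as OpenCV has them; the wrist camera has in their place "hand_eye" (4x4, takes a point from camera to tool coordinates, whose origin is the TCP and whose axes are the flange's). Camera axes: x right, y down, z forward; pixel columns grow to the right and rows downward; lengths in m; the calibration is good to about 2 mm. A picture is of the moment at which its call begins: read the wrist's pose just before it. There is no depth.
A pose or a line that the arm cannot do raises arm.MotionError and nothing moves.
- arm.sign_off(): hands the job in, once; it reports no verdict.
The state is a dict: "time": time; "joint_pos": joint angles; "qvel": joint speeds; "joint_efforts": joint torques, N m; "tool_pos": TCP position; "orientation": TCP orientation; "force": force on the tool from outside, world axes, zero at the start; "moment": the same for the moment, N m; "width": finger opening in m.
Only numpy, scipy, OpenCV 4.12 (cv2) and the standard library are available. Lean on these libraries where they do the work, as an engineer would, in place of code of your own. Each camera call takes 0.05 s, during which the arm holds its last target.

## Task

Pick up the loaded scoop and pour all four steel balls into the funnel of the dispensing stand while its gate is still shut, then set the empty scoop back down upright on the bench and let go of it. Next take the wooden grip of the spring-return gate and pull the gate out until its pointer lines up with the mark, the thin fin of the clip on the rail, so that all the balls drop into the jar below. Finish while still holding the gate there with the gripper, as it springs shut when let go; spill no ball and leave the other things on the bench where they are.

Things in the scene. Friction and masses are not known exactly. Their poses are not given: they have to be found in the camera images.
- stand: Dispensing stand, fixed: 130 mm square base, four posts, deck plate (top 106 mm up) with a funnel on it, clear jar under it. Origin: under the funnel's axis, on the bench; z up. The gate is pulled out level along the stand's -y (at yaw 0 to the robot's right). A dark rail 12 mm wide, top at z = 100 mm, runs out along -y to y = -180 mm, at x = -40 mm beside the gate.
- funnel_mouth (a point): Centre of the funnel's rim, 166 mm above the bench. The mouth is 115 mm wide inside, the funnel narrows over 60 mm to a 40 mm hole, which the gate's blade closes from below (blade top at z = 94 mm).
- jar_floor (a point): Centre of the inner floor of the narrow clear jar under the hole, 16 mm above the bench; the jar is 47 mm wide inside, its rim at z = 78 mm. It is fixed to the stand.
- gate (a joint): How far the spring-return gate is pulled out, m: 0 = shut, stop at 0.062. A spring pulls it shut: about 5 N when shut, rising by 1.2 N for each 10 mm (about 10 to 11 N at the mark).
- gate_grip (a point): Point to grip on the gate's wooden grip: a flat upright tab 12 mm thick along the pull direction (the stand's y), 40 mm wide across it, from z = 89 to 155 mm, free on both sides. This point lies on its centre line at z = 135 mm, 120 mm from the funnel's axis when shut. It moves with the gate.
- pointer_tip (a point): End of the gate's pointer, a 3 mm thin aluminium strip at z = 102 mm that reaches across the rail; moves with the gate. When shut it lies 85 mm out along the stand's -y from the funnel's axis.
- mark_tip (a point): The mark: inner end of the 3 mm thin, 16 mm long aluminium fin of a small fixed clip at the rail's outer side, 38 to 50 mm beyond the shut pointer along the stand's -y. Axes as the stand's. The gate is at the mark when pointer_tip and mark_tip have the same y in the stand's frame: the two strips then lie end to end in line.
- scoop: Loose aluminium scoop, 63 mm wide, 0.12 kg. Origin on the underside, z up, x to the open front. Tray x = -47 to 75 mm, walls 34 mm high; flat floor to x = 6 mm, then a 15 degree ramp up to the lip. Behind the tray an upright wooden handle, 12 mm thick (along y), x = -93 to -47, z = 0 to 56 mm: grip it from above at x = -70. Tipped front down 45 degrees, the balls roll out over the lip.
- scoop_lip (a point): Middle of the scoop's front lip, at (75, 0, 22) mm in the scoop's frame.
- ball_1: Loose steel ball, 16 mm, 17 g, one of four alike; starts on the scoop's flat floor. Origin: its centre; its axes turn as it rolls.
- ball_2: Loose steel ball, 16 mm, 17 g, one of four alike; starts on the scoop's flat floor. Origin: its centre.
- ball_3: Loose steel ball, 16 mm, 17 g, one of four alike; starts on the scoop's flat floor. Origin: its centre.
- ball_4: Loose steel ball, 16 mm, 17 g, one of four alike; starts on the scoop's flat floor. Origin: its centre.
- dark_tin: Bystander: dark round tin, 54 mm wide, 50 mm tall; origin under its centre.

How it is judged (in metres and radians):
On the way, in this order (a step that is already met when the one before it is completed fails the run):
1. all four balls lie in the funnel, with the gate shut (under 4 mm) (horizontal distance between each of ball_1, ball_2, ball_3, ball_4 and funnel_mouth below 0.05 m and height (world z) of ball_1 between 0.096 and 0.145 m and height (world z) of ball_2 between 0.096 and 0.145 m and height (world z) of ball_3 between 0.096 and 0.145 m and height (world z) of ball_4 between 0.096 and 0.145 m and value of joint gate below 0.004 m), for 0.2 s.
2. the scoop stands upright on the bench again, released, the gate still shut (angle between scoop's own z axis and vertical below 0.15 rad and height (world z) of scoop below 0.008 m and contact force between the fingers and scoop below 0.1 N and linear speed of scoop below 0.03 m/s and value of joint gate below 0.004 m), for 0.2 s.
At the end, for the whole second after the job is handed in: The gripper's fingers hold the gate (over 3 N) still, with its pointer within 4 mm of the mark along the pull; all four balls lie in the jar; the scoop stands upright on the bench, released (y of pointer_tip in the frame of mark_tip between -0.004 and 0.004 m and velocity of joint gate between -0.005 and 0.005 m/s and contact force between the fingers and gate above 3 N and contact force between each of gate, the fingers and scoop below 0.1 N and horizontal distance between each of ball_1, ball_2, ball_3, ball_4 and jar_floor below 0.026 m and height (world z) of ball_1 between 0.014 and 0.078 m and height (world z) of ball_2 between 0.014 and 0.078 m and height (world z) of ball_3 between 0.014 and 0.078 m and height (world z) of ball_4 between 0.014 and 0.078 m and angle between scoop's own z axis and vertical below 0.15 rad and height (world z) of scoop below 0.008 m and linear speed of scoop below 0.03 m/s); the arm keeps its last pose, push and grip.
It fails at once if the dark tin was moved by more than 30 mm (distance of dark_tin from where it was at the start of the episode above 0.03 m).
It also fails if it takes over 72 s, if anything falls off the work surface, if the arm or the gripper's body presses on something with over 40 N, if the wrist force passes 120 N, or if a joint passes its speed limit or range.

## Working session

There is one attempt and no reset: what is moved stays moved. The work goes in short steps, each a Python script; the robot and the scene stay as the last script left them, time stands still between calls to the robot, and variables do not carry over. Pictures are saved under pics/ and viewed, and the job is handed in when it is done.

```bash
ls; mkdir -p pics
cat > h.py <<'E'
import numpy as np, cv2
from plant import arm
def snap(n,f):
    s=arm.snapshot(n); cv2.imwrite('pics/'+f+'.png',s['color'][:,:,::-1])
    import pickle; d={k:v for k,v in s.items()}; pickle.dump(d,open('pics/'+f+'.pkl','wb')); return s
def load(f):
    import pickle; return pickle.load(open('pics/'+f+'.pkl','rb'))
def cam(s):
    f=200/np.tan(np.radians(s['fov_y'])/2)
    K=np.array([[f,0,s['cx']],[0,f,s['cy']],[0,0,1]]); R=cv2.Rodrigues(np.array(s['rvec'],float))[0]; return K,R,np.array(s['tvec'],float).ravel()
def ray(s,u,v,z):
    K,R,t=cam(s); d=R.T@np.linalg.inv(K)@[u,v,1]; c=-R.T@t
    return c+d*(z-c[2])/d[2]
def proj(s,p):
    K,R,t=cam(s); q=K@(R@np.array(p)+t); return q[:2]/q[2]
def crop(f,x0,y0,x1,y1,k,out):
    im=cv2.imread('pics/'+f+'.png')[y0:y1,x0:x1]; cv2.imwrite('pics/'+out+'.png',cv2.resize(im,None,fx=k,fy=k,interpolation=cv2.INTER_CUBIC))
E
python3 - <<'E'
from h import *
for n in('scene','top','wrist'):
    s=snap(n,n+'0'); print(n,{k:v for k,v in s.items() if k!='color'})
print(arm.state())
E
```

```text
pics
scene {'fov_y': 49.01575791876512, 'cx': 315.03075748395435, 'cy': 199.42537396706234, 'rvec': array([ 1.93573361, -1.12717385,  0.55951103]), 'tvec': array([-0.28775532,  0.34861946,  0.64724616])}
top {'fov_y': 54.04912816278578, 'cx': 321.35615168353877, 'cy': 195.87193187070417, 'rvec': array([ 2.15803965, -2.19778566,  0.07843598]), 'tvec': array([-0.03039625,  0.50660743,  0.92217422])}
wrist {'fov_y': 70.19044195939532, 'cx': 321.5255015556496, 'cy': 196.23960533112225, 'hand_eye': array([[-4.37601841e-04, -9.56466923e-01, -2.91840424e-01,
         7.36989188e-02],
       [ 9.99999721e-01, -5.95327238e-04,  4.51647823e-04,
        -1.83692103e-04],
       [-6.05726757e-04, -2.91840145e-01,  9.56466917e-01,
        -1.19762969e-01],
       [ 0.00000000e+00,  0.00000000e+00,  0.00000000e+00,
         1.00000000e+00]])}
{'time': 0.15, 'joint_pos': array([ 9.10262147e+01,  2.33128315e+00,  4.81512651e+00, -1.80996676e-02,
       -9.25616702e+01, -1.91198362e+01]), 'qvel': array([-0.12446396, -0.07920642,  0.14012249,  0.12510312,  0.02386253,
       -0.0060911 ]), 'joint_efforts': array([-2.01410345e-03, -3.68618846e+01,  3.47688389e+01,  6.93617016e+00,
       -4.37782306e-03,  5.71789229e-07]), 'tool_pos': array([0.18621628, 0.57013688, 0.25250371]), 'orientation': array([ 1.79920544e+02, -8.40661082e-03, -1.80928190e+01]), 'force': array([ 0.54759265, -0.45555436, -0.02743674]), 'moment': array([-0.03933488, -0.00357247, -0.01412345]), 'width': 0.08518839284934335}
```

View pics/scene0.png

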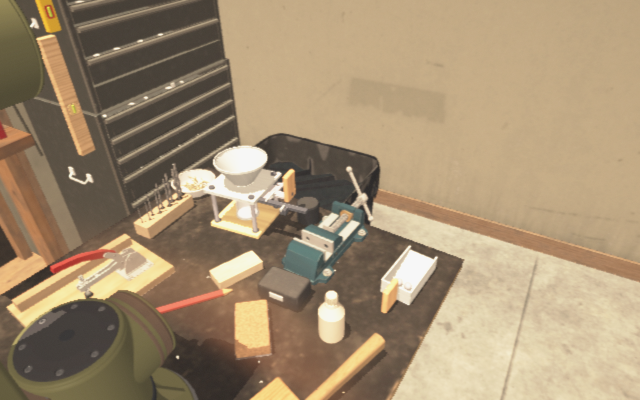

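View pics/top0.png

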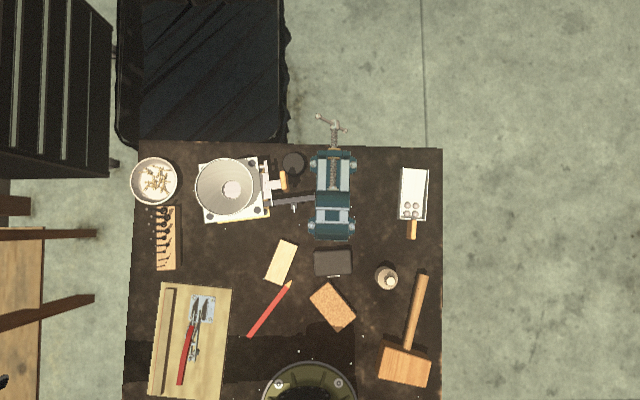

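View pics/wrist0.png

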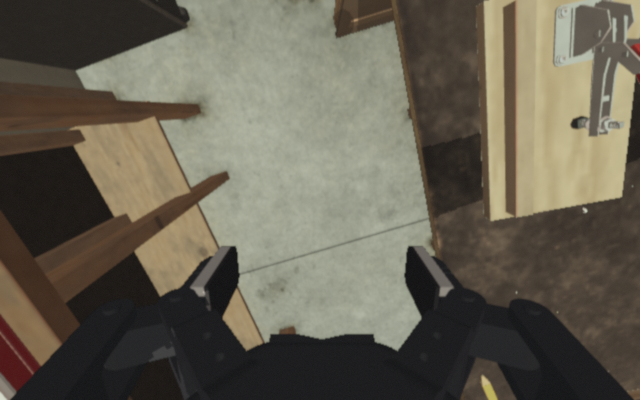

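Run:
```python
from h import *
crop('top0',180,140,320,240,5.5,'c1'); crop('top0',380,150,450,250,6,'c2')
```

```text
(no output)
```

View pics/c1.png

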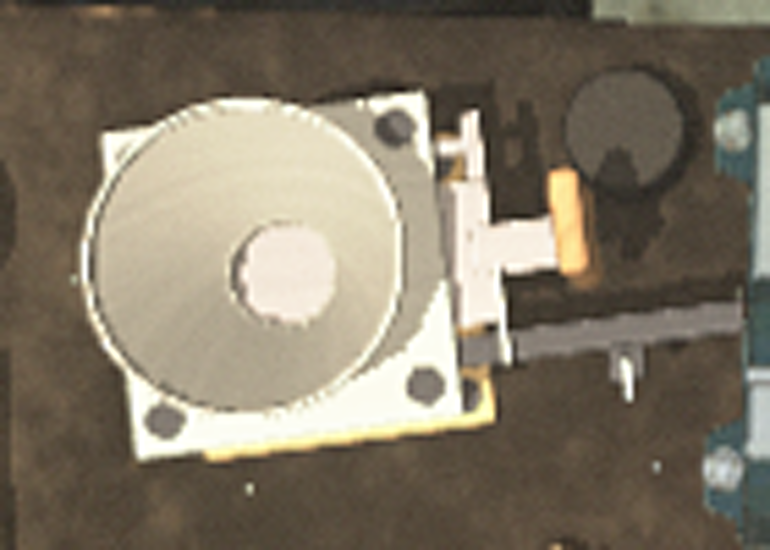

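View pics/c2.png

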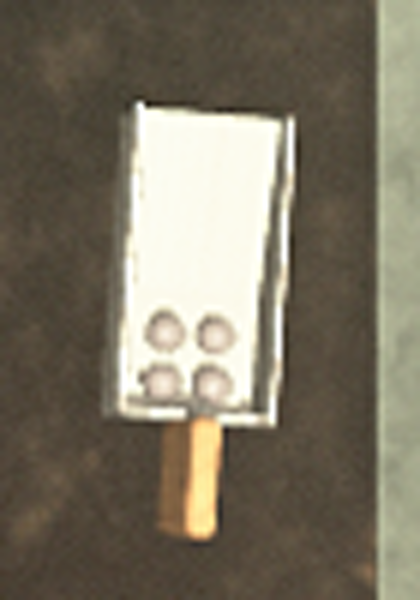

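Run:
```python
from h import *
s=load('top0'); K,R,t=cam(s); print('cam',-R.T@t)
c1=lambda u,v:(180+(u+.5)/5.5-.5,140+(v+.5)/5.5-.5); c2=lambda u,v:(380+(u+.5)/6-.5,150+(v+.5)/6-.5)
for n,p,z in [('rimL',(85,254),.166),('rimR',(402,254),.166),('rimT',(243,97),.166),('rimB',(243,410),.166),('tabtop',(563,172),.155),('tabbot',(573,274),.155),('clip fin outer',(628,400),.10),('clip fin in',(626,360),.10),('rail end-ish',(740,318),.1),('rail start',(520,348),.1),('ptr end',(505,362),.102),('tin',(625,128),.05),('vise near edge',(755,340),.09),('hole',(285,274),.094),('pb1',(132,460),.106),('pb2',(462,412),.106),('pb3',(427,92),.106)]:
    print(n,ray(s,*c1(*p),z).round(4))
for n,p,z in [('hand back',(200,537),.056),('hand front',(206,418),.056),('backL',(105,412),.034),('backR',(275,422),.034),('frontL',(138,103),.034),('frontR',(292,120),.034),('lipL',(142,110),.022),('lipR',(278,122),.022)]+[('b',p,.012) for p in [(165,330),(215,332),(162,382),(212,385)]]:
    print(n,ray(s,*c2(*p),z).round(4))
s=load('scene0')
```

```text
cam [ 0.43182657 -0.04530448  0.95888144]
rimL [0.5198 0.2164 0.166 ]
rimR [0.5176 0.0989 0.166 ]
rimT [0.5775 0.1579 0.166 ]
rimB [0.461  0.1577 0.166 ]
tabtop [0.5487 0.0401 0.155 ]
tabbot [0.5101 0.0367 0.155 ]
clip fin outer [0.4646 0.021  0.1   ]
clip fin in [0.4806 0.0216 0.1   ]
rail end-ish [ 0.4965 -0.0242  0.1   ]
rail start [0.4862 0.0638 0.1   ]
ptr end [0.4806 0.0696 0.102 ]
tin [0.5823 0.0247 0.05  ]
vise near edge [ 0.4883 -0.0299  0.09  ]
hole [0.5182 0.1593 0.094 ]
pb1 [0.4442 0.217  0.106 ]
pb2 [0.4608 0.0863 0.106 ]
pb3 [0.5891 0.0995 0.106 ]
hand back [ 0.4002 -0.2474  0.056 ]
hand front [ 0.4454 -0.2513  0.056 ]
backL [ 0.4488 -0.2169  0.034 ]
backR [ 0.4436 -0.2832  0.034 ]
frontL [ 0.5707 -0.234   0.034 ]
frontR [ 0.5627 -0.2946  0.034 ]
lipL [ 0.5696 -0.2379  0.022 ]
lipR [ 0.5637 -0.2922  0.022 ]
b [ 0.4817 -0.2461  0.012 ]
b [ 0.4805 -0.2662  0.012 ]
b [ 0.4608 -0.2442  0.012 ]
b [ 0.4592 -0.2642  0.012 ]
```

```bash
cat >> h.py <<'E'
from scipy.spatial.transform import Rotation as Ro
def eul(R): return Ro.from_matrix(R).as_euler('xyz',degrees=True)
def toolpose(anchor_s,anchor_w,phi,th,opt,G=(-.07,0,.043)):
    """pose of TCP so that scoop-frame point anchor_s is at world anchor_w; scoop yaw phi, tipped th"""
    Rs=Ro.from_euler('ZY',[phi,th],degrees=True).as_matrix()
    T=np.diag([1,-1,-1.]) if opt==0 else np.diag([-1,1,-1.])
    p=np.array(anchor_w)+Rs@(np.array(G)-np.array(anchor_s))
    return p,eul(Rs@T)
E
python3 - <<'E'
from h import *
F=np.array([.5185,.158])
for opt in (0,1):
    p,o=toolpose((0,0,0),(.4905,-.2565,0),-6,0,opt); print('pick',opt,p.round(3),o.round(1),np.round(arm.solve_ik(p+[0,0,.2],o),0) if arm.solve_ik(p+[0,0,.2],o) is not None else None)
    for phi in range(-180,180,20):
        r=[]
        for th in(-5,20,50):
            d=np.array([np.cos(np.radians(phi)),np.sin(np.radians(phi))])
            p,o=toolpose((.075,0,.022),[*(F-.03*d),.185 if th>0 else .21],phi,th,opt)
            q=arm.solve_ik(p,o); r.append(None if q is None else list(np.round(q).astype(int)))
        print(opt,phi,r)
E
```

```text
pick 0 [ 0.421 -0.249  0.043] [180.   0.  -6.] [ -7. -15. -12.   0. -93.  91.]
0 -180 [[np.int64(28), np.int64(24), np.int64(27), np.int64(-2), np.int64(-98), np.int64(-118)], [np.int64(35), np.int64(0), np.int64(-3), np.int64(12), np.int64(-70), np.int64(-127)], [np.int64(42), np.int64(-27), np.int64(-41), np.int64(46), np.int64(-45), np.int64(-156)]]
0 -160 [[np.int64(33), np.int64(25), np.int64(28), np.int64(-1), np.int64(-98), np.int64(-103)], [np.int64(37), np.int64(1), np.int64(-1), np.int64(6), np.int64(-69), np.int64(-108)], [np.int64(42), np.int64(-30), np.int64(-37), np.int64(28), np.int64(-38), np.int64(-127)]]
0 -140 [[np.int64(39), np.int64(23), np.int64(25), np.int64(0), np.int64(-97), np.int64(-89)], [np.int64(38), np.int64(0), np.int64(1), np.int64(-1), np.int64(-71), np.int64(-88)], [np.int64(37), np.int64(-28), np.int64(-26), np.int64(-3), np.int64(-42), np.int64(-86)]]
0 -120 [[np.int64(45), np.int64(18), np.int64(19), np.int64(1), np.int64(-95), np.int64(-74)], [np.int64(40), np.int64(-1), np.int64(2), np.int64(-7), np.int64(-74), np.int64(-69)], [np.int64(27), np
[... 7679 characters left out ...]
p.int64(-5), np.int64(-11), np.int64(20), np.int64(-85), np.int64(-4)], [np.int64(47), np.int64(-8), np.int64(-26), np.int64(47), np.int64(-91), np.int64(-24)]]
1 140 [[np.int64(19), np.int64(14), np.int64(15), np.int64(-4), np.int64(-94), np.int64(31)], [np.int64(32), np.int64(-2), np.int64(-8), np.int64(19), np.int64(-78), np.int64(15)], [np.int64(46), np.int64(-16), np.int64(-33), np.int64(52), np.int64(-76), np.int64(-11)]]
1 160 [[np.int64(23), np.int64(20), np.int64(23), np.int64(-3), np.int64(-96), np.int64(47)], [np.int64(33), np.int64(-1), np.int64(-6), np.int64(17), np.int64(-73), np.int64(34)], [np.int64(44), np.int64(-22), np.int64(-39), np.int64(53), np.int64(-60), np.int64(4)]]
```

Run:
```python
from h import *
p,o=toolpose((0,0,0),(.4905,-.2565,0),-6,0,0)
arm.move_pose([p[0]+.03,p[1],.26],o)
st=arm.state(); print(st['time'],st['tool_pos'],st['orientation'],st['joint_pos'])
np.save('pics/w1.npy',np.r_[st['tool_pos'],st['orientation']])
snap('wrist','w1')
```

```text
3.1667 [ 0.45118659 -0.24870825  0.25992005] [-1.79994759e+02  4.69496535e-03 -5.95140499e+00] [-6.44746490e+00 -1.06369467e+01 -6.70508402e+00 -5.21256322e-03
 -9.39366028e+01  9.04957020e+01]
```

View pics/w1.png

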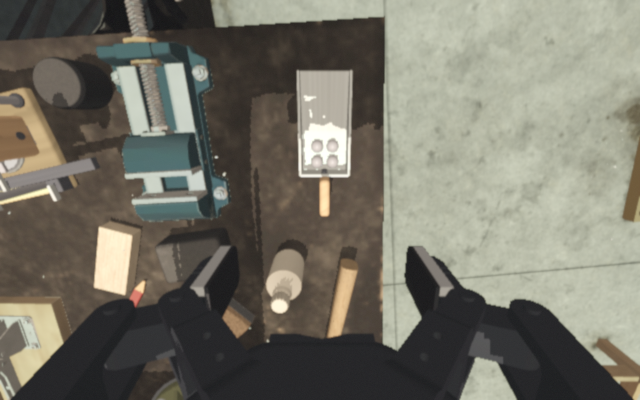

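```bash
cat >> h.py <<'E'
def wristcam(f):
    """make dict like fixed cameras from wrist pic"""
    s=load(f); w=np.load('pics/'+f+'.npy'); T=np.eye(4); T[:3,:3]=Ro.from_euler('xyz',w[3:],degrees=True).as_matrix(); T[:3,3]=w[:3]
    M=np.linalg.inv(T@s['hand_eye']); d=dict(s); d['rvec']=cv2.Rodrigues(M[:3,:3])[0]; d['tvec']=M[:3,3]; return d
def wsnap(f):
    st=arm.state(); np.save('pics/'+f+'.npy',np.r_[st['tool_pos'],st['orientation']]); snap('wrist',f); return st
E
python3 - <<'E'
from h import *
crop('w1',280,60,370,225,3.6,'c3'); crop('w1',0,40,230,230,3.4,'c4')
E
```

```text
(no output)
```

View pics/c3.png

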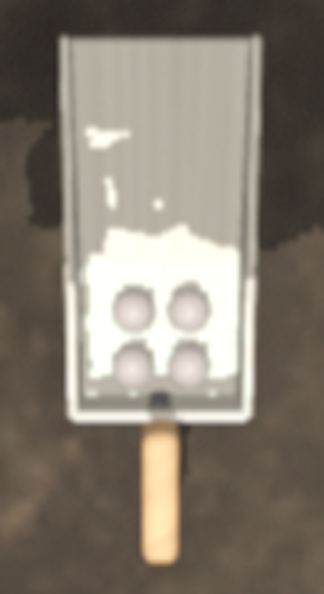

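View pics/c4.png

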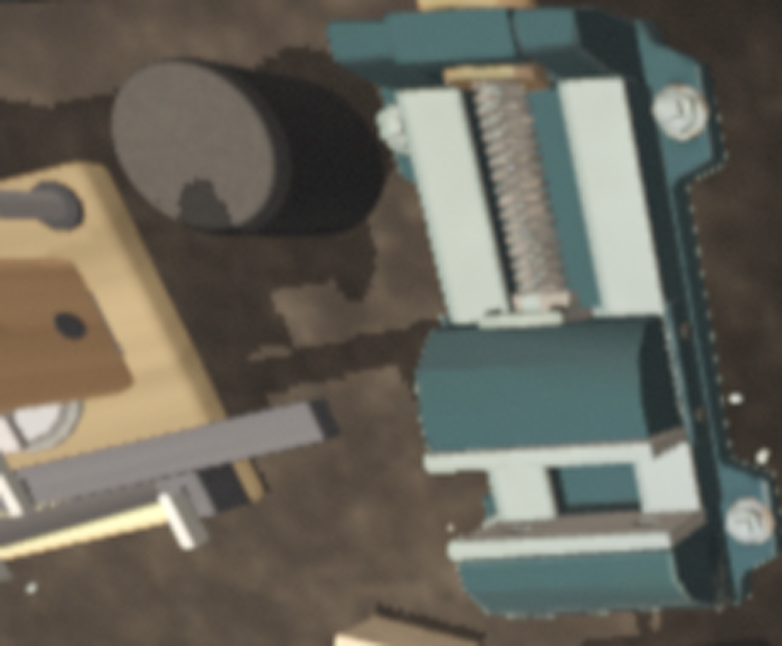

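Run:
```python
from h import *
s=wristcam('w1')
c=lambda u,v:(280+(u+.5)/3.6-.5,60+(v+.5)/3.6-.5)
P=lambda n,u,v,z:print(n,ray(s,*c(u,v),z).round(4))
P('h back',160,560,.056);P('h front',162,424,.056);P('backL',70,420,.034);P('backR',250,420,.034);P('frontL',61,37,.034);P('frontR',260,37,.034)
P('lipmid',160,40,.022)
for b in [(133,309),(189,307),(132,365),(188,363)]:P('b',*b,.01)
c=lambda u,v:((u+.5)/3.4-.5,40+(v+.5)/3.4-.5)
P('rail end L',308,402,.1);P('rail end R',322,440,.1);P('fin in top',170,488,.103);P('fin out',195,548,.103);P('tin',190,143,.05)
P('vise jaw corner far',425,330,.09);P('vise jaw corner far',425,330,.07)
```

```text
h back [ 0.402  -0.2465  0.056 ]
h front [ 0.4487 -0.2519  0.056 ]
backL [ 0.4483 -0.2202  0.034 ]
backR [ 0.4418 -0.282   0.034 ]
frontL [ 0.5694 -0.2329  0.034 ]
frontR [ 0.563  -0.2943  0.034 ]
lipmid [ 0.5668 -0.2636  0.022 ]
b [ 0.481  -0.2453  0.01  ]
b [ 0.4796 -0.2652  0.01  ]
b [ 0.4609 -0.2427  0.01  ]
b [ 0.4595 -0.263   0.01  ]
rail end L [ 0.5028 -0.0245  0.1   ]
rail end R [ 0.4915 -0.0248  0.1   ]
fin in top [0.4826 0.0221 0.103 ]
fin out [0.4638 0.0217 0.103 ]
tin [0.5828 0.026  0.05  ]
vise jaw corner far [ 0.519  -0.0577  0.09  ]
vise jaw corner far [ 0.5186 -0.044   0.07  ]
```

Run:
```python
from h import *
p,o=toolpose((0,0,0),(.4922,-.256,0),-6,0,0)
arm.move_gripper(.05)
arm.move_pose([p[0],p[1],.10],o)
arm.move_straight([p[0],p[1],.043],max_speed=.1)
st=arm.state();print(st['time'],st['tool_pos'],st['force'])
arm.move_gripper(0,effort=80)
st=arm.state();print(st['time'],st['width'],st['force'],st['tool_pos'])
arm.move_straight([p[0],p[1],.075],max_speed=.06)
st=wsnap('w2');print(st['time'],st['width'],st['force'],st['moment'])
```

```text
5.0667 [ 0.42315897 -0.24891901  0.04389728] [ 0.030098   -0.17611081  1.00210755]
5.5 0.010955352229345343 [-0.74631252  0.47783177  3.37865107] [ 0.42301089 -0.24882831  0.04377362]
6.1833 0.011082184417051378 [-0.33487296  0.33045258 -1.54782614] [-0.01939324  0.08998273 -0.03931517]
```

View pics/w2.png

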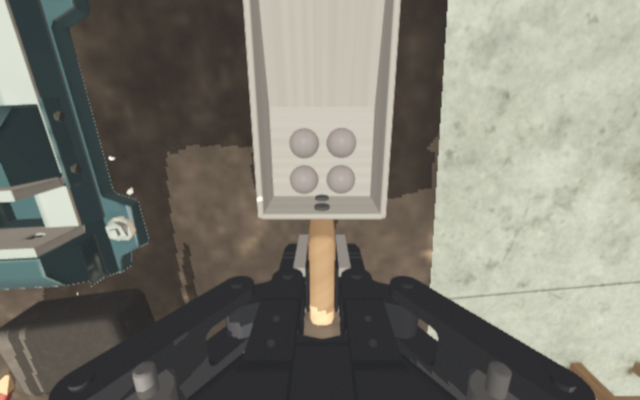

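Run:
```python
from h import *
def G(phi,lip,th): return toolpose((.075,0,.022),lip,phi,th,0)
st=arm.state();x,y,z=st['tool_pos']
_,o=toolpose((0,0,0),(0,0,0),-6,-5,0)
arm.move_straight([x,y,.30],o,max_speed=.12)
print(arm.state()['time'])
d=np.array([np.cos(np.radians(40)),np.sin(np.radians(40))]); L=np.array([.5185,.158])-.03*d
p,o=G(40,[*L,.26],-5); print(p,o,arm.solve_ik(p,o))
arm.move_pose(p,o)
print(arm.state()['time'],arm.state()['joint_pos'])
p,o=G(40,[*L,.212],-4)
arm.move_straight(p,o,max_speed=.08)
st=wsnap('w3');print(st['time'],st['width']);snap('top','t3');snap('scene','s3')
```

```text
8.2583
[0.38346283 0.04469036 0.26828251] [180.  -5.  40.] [ 36.98759513 -35.91217812 -23.87975881  -0.26442145 -97.03921924
  92.96855802]
9.4 [ 36.91568344 -35.89248847 -23.85243784  -0.24019706 -97.0379151
  92.96640349]
10.1167 0.011528795081206588
```

View pics/w3.png

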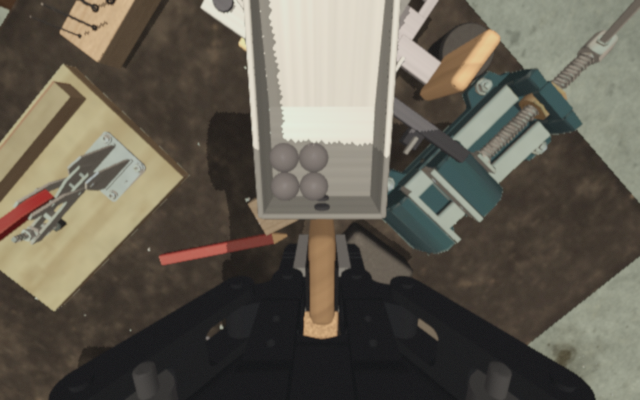

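View pics/t3.png

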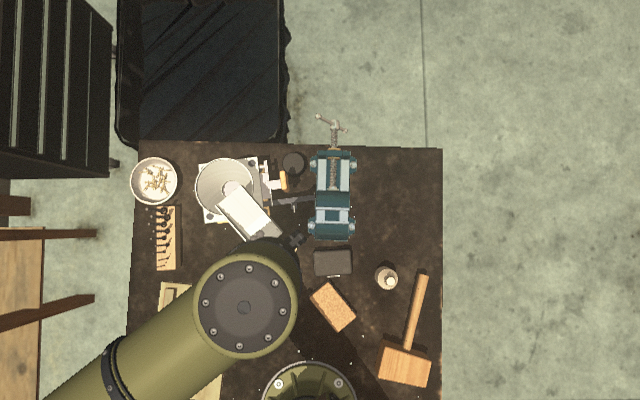

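View pics/s3.png

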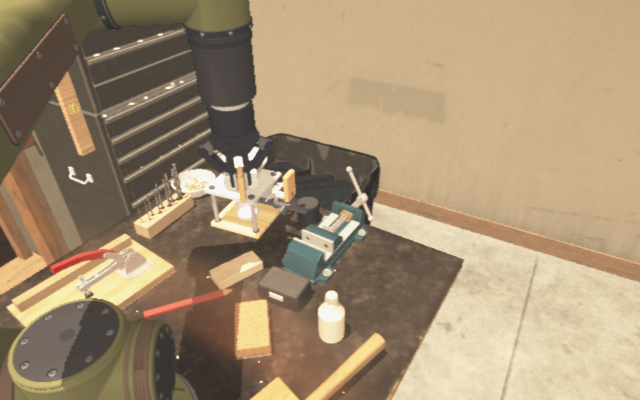

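Run:
```python
from h import *
d=np.array([np.cos(np.radians(40)),np.sin(np.radians(40))]); L=np.array([.5185,.158])-.03*d
def go(th,z,v): 
    p,o=toolpose((.075,0,.022),[*L,z],40,th,0); arm.move_straight(p,o,max_speed=v)
go(6,.205,.05); go(13,.192,.05)
for th in (17,20,23): go(th,.187,.03); 
arm.pause(.6)
st=arm.state(); print(st['time'],st['width'],st['force'])
wsnap('w4');snap('top','t4')
```

```text
12.8417 0.011378352529377016 [-2.11164328e-04 -5.60409845e-01 -9.68553672e-01]
```

View pics/w4.png

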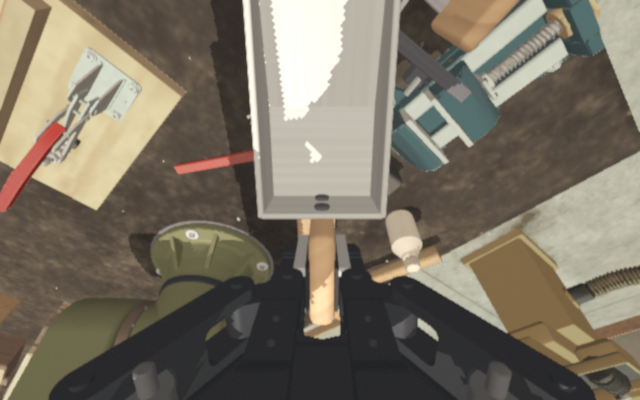

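View pics/t4.png

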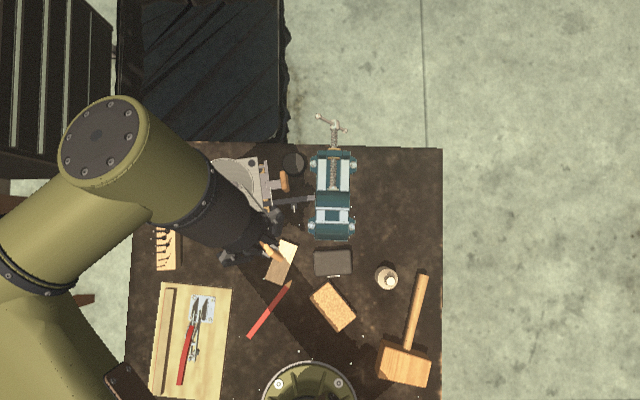

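Run:
```python
from h import *
d=np.array([np.cos(np.radians(40)),np.sin(np.radians(40))]); L=np.array([.5185,.158])-.03*d
def go(th,z,v): 
    p,o=toolpose((.075,0,.022),[*L,z],40,th,0); arm.move_straight(p,o,max_speed=v)
go(34,.187,.06); go(45,.187,.06)
arm.pause(.4); snap('scene','s5')
go(25,.19,.12); go(8,.21,.12);go(0,.235,.1)
p,o=toolpose((.075,0,.022),[*(L-.12*d),.26],40,0,0); arm.move_straight(p,o)
st=arm.state(); print(st['time'],st['width'],st['force'])
wsnap('w6');snap('top','t6')
crop('t6',180,140,320,240,5.5,'c6')
```

```text
16.8917 0.010741420808984261 [-0.43294359 -0.65232951 -1.36154157]
```

View pics/c6.png

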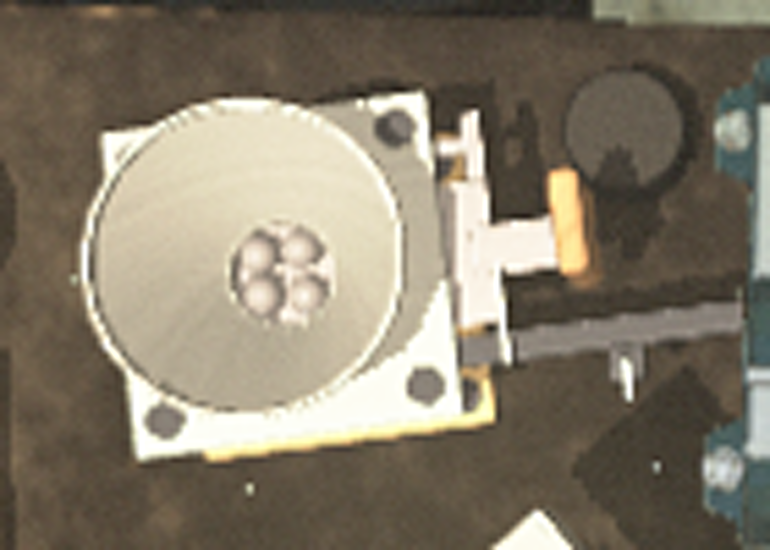

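View pics/w6.png

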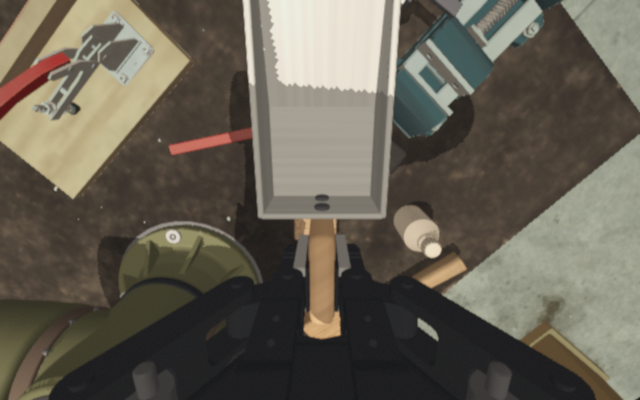

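Run:
```python
from h import *
p,o=toolpose((0,0,0),(.4922,-.256,0),-6,0,0)
st=arm.state();x=st['tool_pos']
arm.move_straight([x[0],x[1],.31],max_speed=.15)
arm.move_pose([.423,-.249,.30],o)
arm.move_straight([.423,-.249,.07],max_speed=.15)
arm.move_straight([.423,-.249,.0438],max_speed=.04)
st=arm.state();print(st['time'],st['tool_pos'],st['force'],st['moment'])
arm.move_gripper(.05)
arm.pause(.3)
st=arm.state();print(st['time'],st['width'],st['force'])
arm.move_straight([.423,-.249,.12],max_speed=.1)
arm.move_straight([.423,-.249,.20],max_speed=.15)
st=wsnap('w7');print(st['time']);snap('scene','s7')
crop('s7',350,220,470,330,5,'c7')
```

```text
20.825 [ 0.42300057 -0.24908909  0.04377703] [-0.81200147  0.2285028   0.92604835] [-0.01727569  0.24669809  0.0066954 ]
21.5833 0.04989854916442362 [ 0.33188583  0.64814359 -0.85914055]
23.175
```

View pics/w7.png

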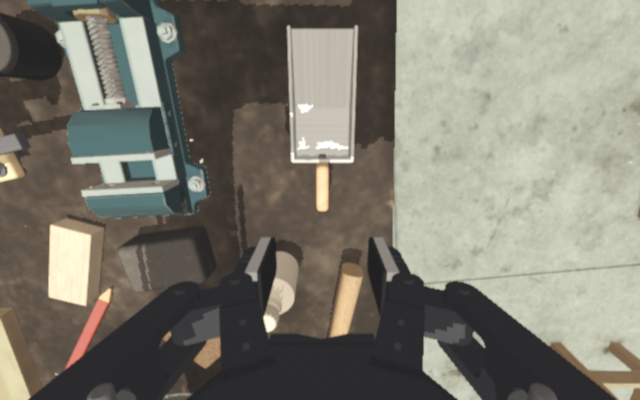

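View pics/c7.png

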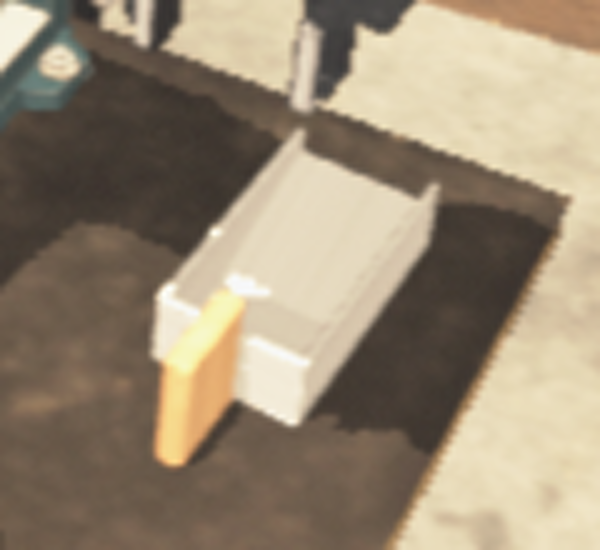

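Run:
```python
from h import *
O=np.array([.5185,.158]);u=np.array([np.sin(np.radians(6)),-np.cos(np.radians(6))])
g=O+.120*u
o=[180,0,-174]
print(g,arm.solve_ik([*g,.25],o),arm.solve_ik([*(g+.047*u),.138],o))
arm.move_pose([.423,-.249,.30],[180,0,-6])
arm.move_pose([*g,.27],o)
st=wsnap('w8');print(st['time'],st['tool_pos'],st['orientation'],st['joint_pos']);snap('top','t8')
```

```text
[0.53104342 0.03865737] [ 2.58205322e+01 -8.04596265e+00 -5.45392804e+00 -2.54444375e-14
 -9.25920346e+01 -1.09820532e+02] [ 2.06413638e+01 -6.54297754e+00 -1.57679080e+01 -2.54444375e-14
 -8.07750696e+01 -1.04641364e+02]
26.7 [0.53103935 0.03850988 0.26998711] [-1.79998382e+02 -6.45453522e-04 -1.73996592e+02] [ 2.58062195e+01 -7.86621482e+00 -3.21160143e+00  1.30781811e-03
 -9.46557688e+01 -1.09802706e+02]
```

View pics/w8.png

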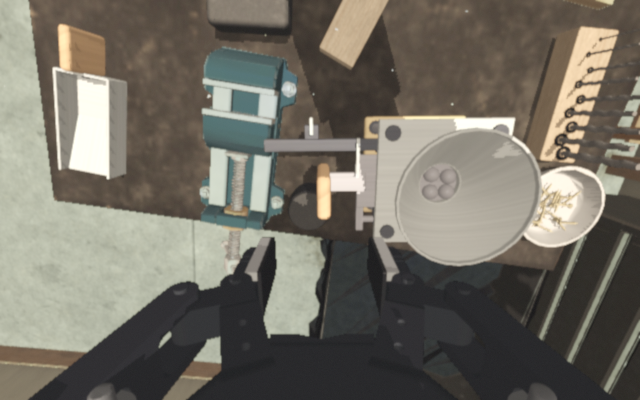

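Run:
```python
from h import *
crop('w8',255,105,405,225,5.2,'c8')
```

```text
(no output)
```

View pics/c8.png

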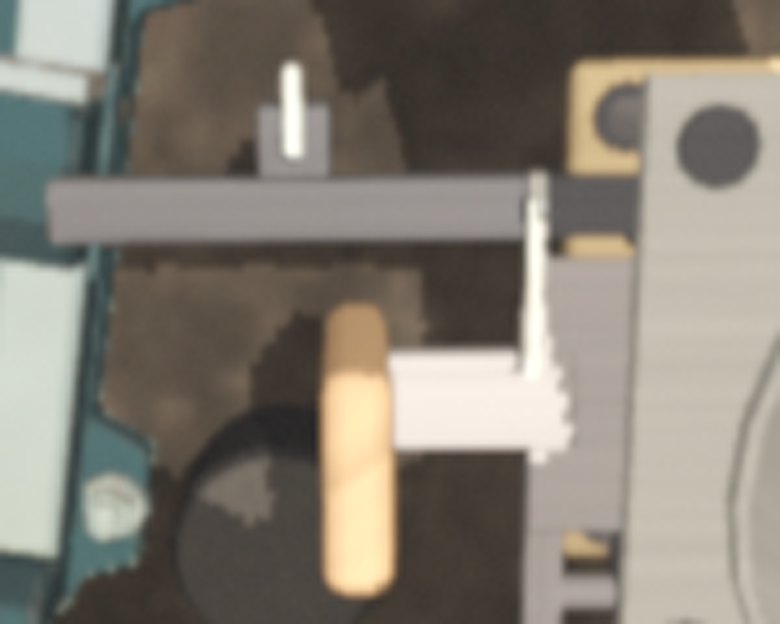

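Run:
```python
from h import *
s=wristcam('w8')
c=lambda u,v:(255+(u+.5)/5.2-.5,105+(v+.5)/5.2-.5)
u_=np.array([np.sin(np.radians(6)),-np.cos(np.radians(6))]);x_=np.array([-u_[1],u_[0]]);O=np.array([.5185,.158])
for n,u,v,z in [('tab top far',354,372,.155),('tab top near',357,597,.155),('tabL',322,480,.155),('tabR',394,480,.155),('fin in',292,158,.102),('fin out',292,62,.102),('ptr',539,172,.102),('rail TL',46,180,.1),('rail BL',46,243,.1),('rail TR',640,172,.1)]:
    w=ray(s,*c(u,v),z)[:2]; print(n,w.round(4),'x %.4f out %.4f'%((w-O)@x_,(w-O)@u_))
```

```text
tab top far [0.5098 0.0376] x -0.0212 out 0.1189
tab top near [0.5487 0.0422] x 0.0180 out 0.1183
tabL [0.5286 0.0342] x -0.0029 out 0.1242
tabR [0.5274 0.0461] x -0.0029 out 0.1122
fin in [0.4816 0.0229] x -0.0508 out 0.1306
fin out [0.464  0.0212] x -0.0685 out 0.1303
ptr [0.4793 0.0701] x -0.0482 out 0.0833
rail TL [ 0.4909 -0.024 ] x -0.0465 out 0.1781
rail BL [ 0.503  -0.0235] x -0.0344 out 0.1789
rail TR [0.4774 0.0897] x -0.0480 out 0.0636
```

Run:
```python
from h import *
O=np.array([.5185,.158]);u=np.array([np.sin(np.radians(6)),-np.cos(np.radians(6))]);x=np.array([-u[1],u[0]])
g=O+.1190*u-.0012*x
arm.move_straight([*g,.138],[180,0,-174],max_speed=.12)
st=arm.state();print(st['time'],st['tool_pos'],st['force'])
arm.move_gripper(0,effort=100)
st=wsnap('w9');print(st['time'],st['tool_pos'],st['force'],st['width'])
```

```text
28.05 [0.53022439 0.03960991 0.13900548] [0.0668111  0.07819172 0.03726928]
28.4833 [0.52988317 0.03997569 0.13855346] [-2.43722395  2.17778015  4.07450944] 0.010484868471823549
```

View pics/w9.png

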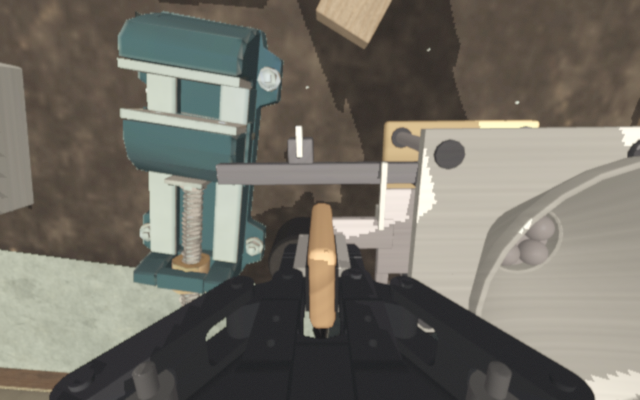

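Run:
```python
from h import *
O=np.array([.5185,.158]);u=np.array([np.sin(np.radians(6)),-np.cos(np.radians(6))]);x=np.array([-u[1],u[0]])
p0=arm.state()['tool_pos']; np.save('p0.npy',p0)
arm.move_straight([*(p0[:2]+.047*u),.138],max_speed=.08)
arm.pause(.5)
st=wsnap('w10');print(st['time'],st['tool_pos'],st['force'],st['width'],(st['tool_pos'][:2]-p0[:2])@u)
snap('top','t10');crop('w10',230,100,430,250,4,'c10');crop('t10',180,140,320,240,5.5,'c10t')
snap('scene','s10');crop('s10',190,140,330,245,5.5,'c10s')
```

```text
29.7667 [ 0.53503507 -0.00502597  0.13853117] [-3.22323047  9.74939219  5.11050243] 0.010805969800089818 0.04530013915503081
```

View pics/c10.png

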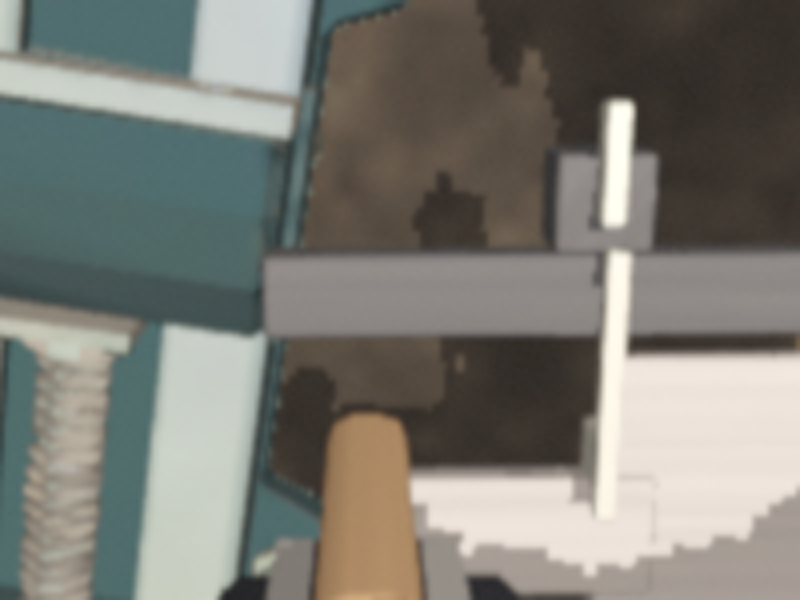

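View pics/c10t.png

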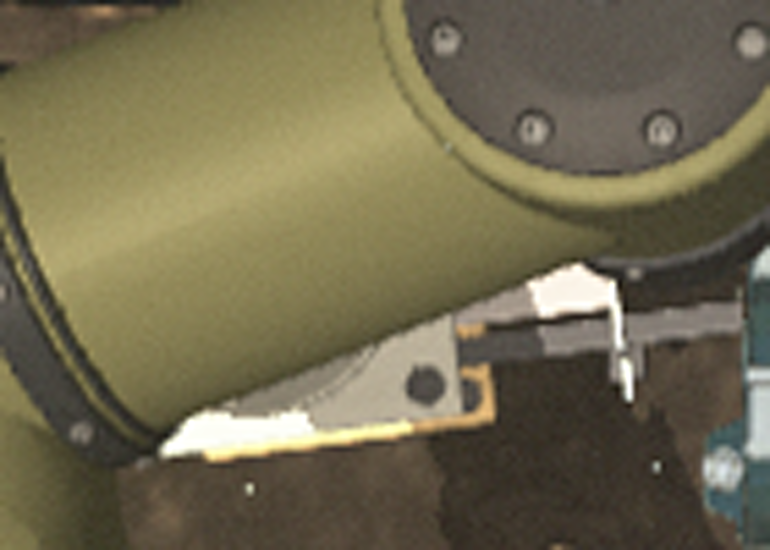

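View pics/c10s.png

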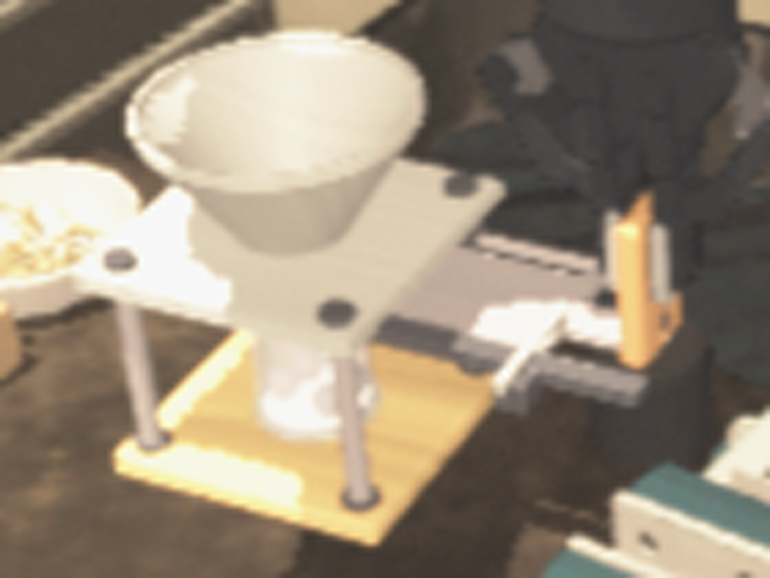

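Run:
```python
from h import *
arm.pause(1.0)
st=wsnap('w11');print(st['time'],st['tool_pos'],st['force'],st['width'])
snap('scene','s11');crop('s11',222,192,272,232,14,'c11')
```

```text
30.9167 [ 0.53506562 -0.00500106  0.13856485] [-2.96634093  9.78519429  5.24754065] 0.011035235030680227
```

View pics/c11.png

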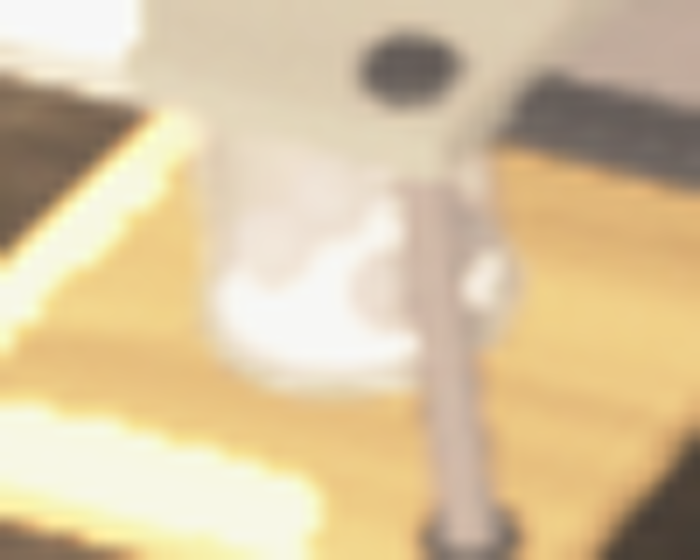

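View pics/w11.png

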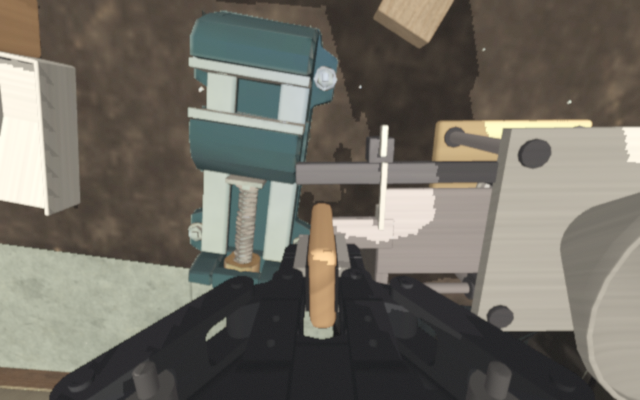

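Run:
```python
from h import *
crop('s7',222,192,272,232,8,'a');crop('s11',222,192,272,232,8,'b')
a=cv2.imread('pics/a.png');b=cv2.imread('pics/b.png')
f=lambda i:np.clip((i.astype(float)-90)*1.5,0,255).astype('uint8')
cv2.imwrite('pics/c12.png',np.vstack([np.hstack([a,b])[:,:],np.hstack([cv2.absdiff(a,b)*3,cv2.cvtColor(cv2.equalizeHist(b[:,:,0]),cv2.COLOR_GRAY2BGR)])])[:600])
s=wristcam('w11')
c=[(385,157),(385,162)]
for p,z in [((385,128),.102),((384.5,155),.102),((385,164),.102),((383.5,180),.102)]:
  w=ray(s,*p,z)[:2]-[.5185,.158]; print(w@[.10453,-.99452])
crop('w11',340,110,430,200,6.5,'c13')
```

```text
0.12951415711557368
0.12882914802324036
0.12822204807377038
0.12846326313735906
```

View pics/c12.png

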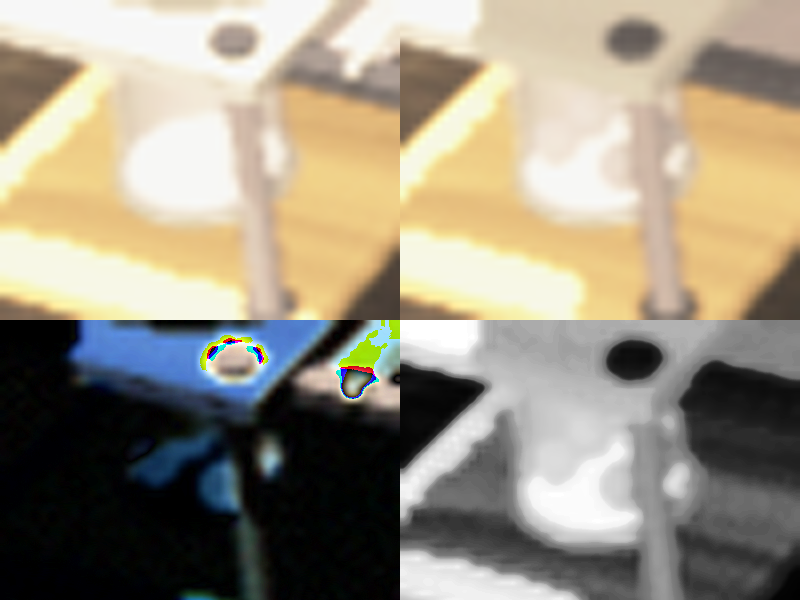

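View pics/c13.png

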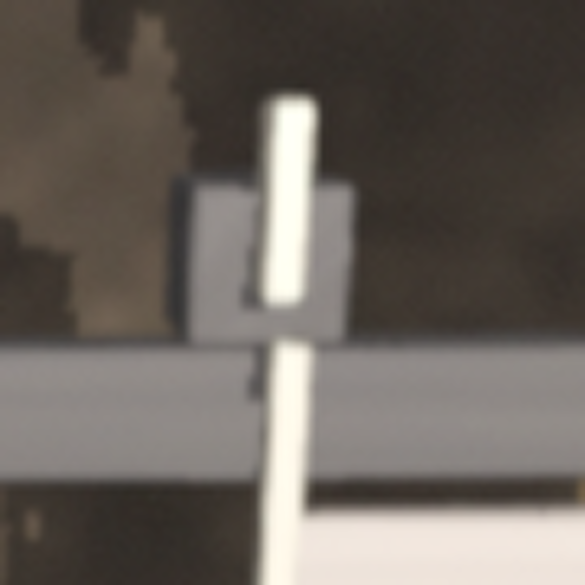

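Run:
```python
from h import *
u=np.array([np.sin(np.radians(6)),-np.cos(np.radians(6))])
p0=np.load('p0.npy')
arm.move_straight([*(p0[:2]+.0525*u),.138],max_speed=.04); arm.pause(.5)
snap('scene','s14')
arm.move_straight([*(p0[:2]+.0477*u),.138],max_speed=.04); arm.pause(1)
st=wsnap('w15');print(st['time'],st['tool_pos'],st['force'],st['width'],st['qvel'].round(2),(st['tool_pos']-p0)[:2]@u)
snap('scene','s15');crop('s15',222,192,272,232,8,'b')
crop('w15',340,110,430,200,5,'c15')
a=cv2.imread('pics/b.png');b=cv2.imread('pics/c15.png')[:320];cv2.imwrite('pics/c16.png',np.hstack([a[:,:350],b]))
```

```text
33.1167 [ 0.53509938 -0.00552738  0.13852365] [-2.92956796 10.19152646  5.44412318] 0.0109477947721207 [-0.06 -0.01 -0.02 -0.03 -0.03  0.03] 0.04580552303814168
```

View pics/c16.png

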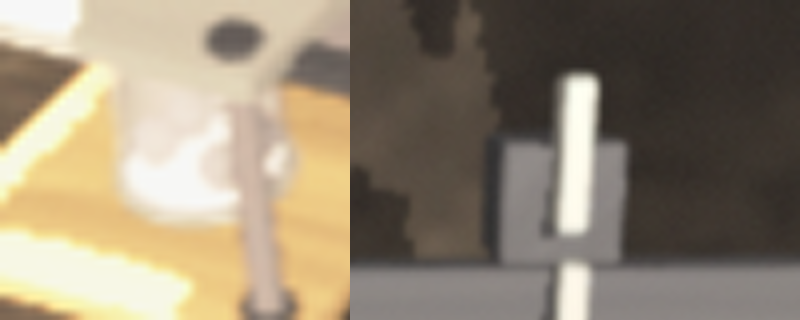

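Pointer and fin are in line: both sit at about column 573 in the enlarged crop. The balls rest in the jar and did not change after the extra pull. The gate is held still at about 10 N, so I'm handing in.

Run:
```python
from h import *
arm.sign_off()
```

```text
the job is handed in; nothing more can be done
```

I poured all four balls into the funnel with the gate shut and set the empty scoop back upright where it had stood, released. Then I pulled the gate to the mark and handed in at about 33 s with the gripper still holding it.

- **Pour:** the top view showed all four balls in the funnel hole before the gate was touched, and the scoop's tray was empty.
- **Gate:** the last wrist picture shows pointer and fin end to end, within about 0.5 mm. The spring load read about 10 N and the arm was still.
- **Jar:** three balls are clearly visible in the jar in the scene picture. The fourth looks to be partly hidden behind a stand post, and the arm hid the funnel from the top camera, so that count is not fully confirmed. I pulled the gate about 5 mm past the mark and back to free any ball still caught, and the jar looked the same afterwards.
- **Bystanders:** nothing was seen spilled or knocked, and no move came near the dark tin. I did not measure the tin's position again at the end.

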